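# Gauge the spacer plates and press the fitting one home

### The job

Of the three coloured mounts, one stands near the robot to the right of the grey stand: blue takes the 10 mm plate, yellow the 13 mm one, green the 16 mm one. Pinch the white brittle plates lightly where they stand in the stand to judge each one's thickness by the finger opening, and put the one that fits, and no other, into the slot of that mount, past its sprung jaw. Press it gently but distinctly onto the hard stop at the bottom (about 10 N there), let go, and leave the other two plates standing in the stand.

Things in the scene. Friction and masses are not known exactly. Their poses are not given: they have to be found in the camera images.
- stand: Grey storage stand, 64 x 232 x 34 mm, fixed, ahead of the robot, its row of three bays pointing away from it along the stand's y, centres at y = -75, 0, +75 mm. A bay is 22 mm wide (x) and 69 mm long (y), floor 8 mm, walls to 34 mm above the table. Origin: centre of underside; z up.
- plate_a_center (a point): Centre (45 mm above the lower edge) of a white brittle ceramic plate standing on edge, loose, in a bay of the stand: 60 mm wide (its y), 90 mm high (its z), 0.12 kg. Thickness (its x) 10, 13 or 16 mm: all three differ, look alike, and which is which is not known. Squeeze with 20 N or less.
- plate_b_center (a point): Centre (45 mm above the lower edge) of a white brittle ceramic plate standing on edge, loose, in a bay of the stand: 60 mm wide (its y), 90 mm high (its z), 0.12 kg. Thickness (its x) 10, 13 or 16 mm: all three differ, look alike, and which is which is not known. Squeeze with 20 N or less.
- plate_c_center (a point): Centre (45 mm above the lower edge) of a white brittle ceramic plate standing on edge, loose, in a bay of the stand: 60 mm wide (its y), 90 mm high (its z), 0.12 kg. Thickness (its x) 10, 13 or 16 mm: all three differ, look alike, and which is which is not known. Squeeze with 20 N or less.
- mount_blue: Blue mount for the 10 mm plate, 86 x 100 x 46 mm, fixed. One of the three mounts, of any colour, is right of the stand, near the robot (x < 0.63, y < -0.2 m); the others, farther back or far left, are unused. Origin: underside, below the slot's centre. Slot opens upward: mouth 46 mm above the table, 65 mm long (y). Plate fully home: lower edge 14, centre 59 mm above the table, axes along the mount's.
- stop_blue: Hard black stop at the bottom of the blue mount's slot; origin at the centre of its underside, its top 6 mm higher (14 mm above the table). A plate pressed on it with over 35 N breaks.
- jaw_blue (a joint): Sprung steel jaw on the +x side of the blue mount's slot, in m: 0 at rest, growing as it is pushed to +x; the 10 mm plate pushes it back 2 mm, spoilt beyond 4 mm. The plate drags past it with 3 to 12 N. The slot's -x wall is fixed, 5 mm from the centre. Both have lead-ins about 3 mm wide at the mouth. Enter 0 to 1 mm off centre to the jaw's side, so that the jaw gives.
- mount_yellow: Yellow mount for the 13 mm plate, 89 x 100 x 46 mm, fixed. One of the three mounts, of any colour, is right of the stand, near the robot (x < 0.63, y < -0.2 m); the others, farther back or far left, are unused. Origin: underside, below the slot's centre. Slot opens upward: mouth 46 mm above the table, 65 mm long (y). Plate fully home: lower edge 14, centre 59 mm above the table, axes along the mount's.
- stop_yellow: Hard black stop at the bottom of the yellow mount's slot; origin at the centre of its underside, its top 6 mm higher (14 mm above the table). A plate pressed on it with over 35 N breaks.
- jaw_yellow (a joint): Sprung steel jaw on the +x side of the yellow mount's slot, in m: 0 at rest, growing as it is pushed to +x; the 13 mm plate pushes it back 2 mm, spoilt beyond 4 mm. The plate drags past it with 3 to 12 N. The slot's -x wall is fixed, 6.5 mm from the centre. Both have lead-ins about 3 mm wide at the mouth. Enter 0 to 1 mm off centre to the jaw's side, so that the jaw gives.
- mount_green: Green mount for the 16 mm plate, 92 x 100 x 46 mm, fixed. One of the three mounts, of any colour, is right of the stand, near the robot (x < 0.63, y < -0.2 m); the others, farther back or far left, are unused. Origin: underside, below the slot's centre. Slot opens upward: mouth 46 mm above the table, 65 mm long (y). Plate fully home: lower edge 14, centre 59 mm above the table, axes along the mount's.
- stop_green: Hard black stop at the bottom of the green mount's slot; origin at the centre of its underside, its top 6 mm higher (14 mm above the table). A plate pressed on it with over 35 N breaks.
- jaw_green (a joint): Sprung steel jaw on the +x side of the green mount's slot, in m: 0 at rest, growing as it is pushed to +x; the 16 mm plate pushes it back 2 mm, spoilt beyond 4 mm. The plate drags past it with 3 to 12 N. The slot's -x wall is fixed, 8 mm from the centre. Both have lead-ins about 3 mm wide at the mouth. Enter 0 to 1 mm off centre to the jaw's side, so that the jaw gives.
Things that resemble listed ones, but are neither listed nor needed, are in the scene too. Leave any pink look-alike of the part that bears plate_c_center alone.

How it is judged:
By the outcome, as a careful person would: the job done as asked, in the order asked, and still so for the second after the job is handed in, with the robot touching nothing.
It also fails if it takes over 69 s, if anything falls off the work surface, if the arm or the gripper's body presses on something with over 40 N, if the wrist force passes 120 N, or if a joint passes its speed limit or range.

### The arm

A 7-joint arm with a two-finger parallel gripper is mounted at the origin on the work surface; the furniture and walls round the work are solid. World frame = base frame: x ahead of the robot, y to its left, z up, the work surface at z = 0. Lengths are in mm, angles in rad, forces in N, time in s.
With the tool pointing down it reaches from about 425 to 875 mm from the base axis. Payload 8.4 kg.
Tool frame: the origin (TCP) lies between the finger pads; the fingertips stand 22 mm ahead of it and the grasp point (between the pads) lies 3 mm ahead of it (manip.tip_reach is the distance from the TCP to the fingertips, in mm); z points along the fingers, y is the direction in which the jaws open and shut (so a half turn about z gives the same grasp; the last joint's range is limited). The gripper opens to 85 mm and grips with 20 to 120 N. Pads are 22 mm wide; open, the fingers measure 114 mm over their backs; the gripper's body (76 mm by 85 mm) begins 54 mm behind the grasp point. The pads swing forward as they close: fully open they stand 13 mm farther back than shut.
Start: joints at [-1.417, 0.333, 0.04, 1.465, -0.013, 1.343, -0.059], TCP at [162.578, 629.311, 225.608] pointing down, gripper open.
Joint ranges: [-2.58, 2.58], [-0.38, 2.09], [-1.3, 1.39], [0.25, 2.4], [-1.5, 4.64], [0.08, 2.09], [-2.65, 2.65]. Speed limits (rad/s): [2.22, 2.22, 2.79, 2.79, 3.14, 3.14, 3.14].

### API

Orientations are given as a rotation vector (axis times angle).
In Python, from workcell import manip, grab_frame, ticket gives the robot as it stands. The module is installed in compiled form; this text tells all that it offers.
- The arm moves only by the tool servo_tool, never from a script. Its argument "steps" is a list of rows, each a list of 7 numbers: the shift along the tool's x, y, z in m, then the turn, a rotation vector about the tool's x, y, z in rad, then the closure, from 0 (fully open) to 1 (shut). In form: [[dx, dy, dz, ax, ay, az, jaw], ...]. A call has 1 to 8 rows; each row is the pose to reach, as a shift and turn from the pose commanded when the call began, along the tool's axes at that moment; what a row does not reach only later rows make up. A row lasts 1/12 s, in which the tool goes at most 41.7 mm and 7.16 degrees, less where a joint would pass 70% of its speed; a pose out of reach is approached as far as the arm can. A call with a gripper value outside its range is refused whole. The fingers move at their own pace and stop on an object; "force" is the grip in N (left out, the last holds). Time passes only in rows, so rows that repeat a pose let the fingers close. It gives the time, the measured TCP pose, the force and the opening at its end, in the units of the state.
- manip.observe(): the state, without advancing time (a new reading comes with each control period).
- grab_frame(name): name is "side" or "top"; returns a dict with "image" (480x640x3 uint8, blue, green, red), "depth" (480x640 float32, mm along the optical axis (not along the pixel's ray), 0 where there is no reading), "K" (3x3 intrinsics, pixels), "world_from_camera" (4x4, takes a point from camera to world coordinates). Camera axes: x right, y down, z forward; pixel columns grow to the right and rows downward; lengths in mm; the calibration is good to about 2 mm. A picture is of the moment at which its call begins.
- ticket.hand_in(): hands the job in, once; it reports no verdict.
The state is a dict: "time_s": time; "joint_positions": joint angles; "joint_vel": joint speeds; "effort": joint torques, N m; "eef_pos": TCP position; "tool_rot": TCP orientation; "force": force on the tool from outside, world axes, zero at the start; "ft_torque": the same for the moment, N m; "width": finger opening in mm.
Only numpy, scipy, OpenCV 4.12 (cv2) and the standard library are available. Lean on these libraries where they do the work, as an engineer would, in place of code of your own. Each camera call takes 0.05 s, during which the arm holds its last target.

## Working session

There is one attempt and no reset: what is moved stays moved. The work goes in short steps, Python scripts to look and compute and a tool call to move; the robot and the scene stay as the last step left them, time stands still between calls to the robot, and variables do not carry over. Pictures are saved under pics/ and viewed, and the job is handed in when it is done.

Besides the shell and the picture viewer there is one more tool, called after ">>>" as name([rows], argument=value, ...), one row to a line, values as JSON. servo_tool: Moves the arm, as the interface text tells. Its arguments: {"type":"object","properties":{"steps":{"type":"array"},"force":{"type":"number"}},"required":["steps"]}

```bash
mkdir -p pics; ls; python3 - <<'E'
from workcell import manip, grab_frame
import cv2,numpy as np
np.set_printoptions(precision=3,suppress=True)
print(manip.observe(), manip.tip_reach)
for n in("side","top"):
    f=grab_frame(n); cv2.imwrite(f"pics/{n}0.png",f["image"]); np.savez(f"{n}0.npz",**f); print(f["K"],f["world_from_camera"])
E
```

```text
pics
{'time_s': 0.0, 'joint_positions': array([-1.417,  0.334,  0.04 ,  1.466, -0.013,  1.343, -0.059]), 'joint_vel': array([-0.   ,  0.001,  0.   , -0.   ,  0.   , -0.001,  0.   ]), 'effort': array([ -0.001, -65.854,   1.365, -40.557,   0.017,   0.013,   0.   ]), 'eef_pos': array([162.475, 628.891, 224.746]), 'tool_rot': array([-0.396, -3.116,  0.002]), 'force': array([-0.742,  0.032,  0.282]), 'ft_torque': array([-0.04 , -0.047, -0.002]), 'width': 85.37500211426193} 22.0
[[527.479   0.    318.478]
 [  0.    527.479 241.833]
 [  0.      0.      1.   ]] [[    1.        0.006     0.013   548.74 ]
 [   -0.007    -0.563     0.827 -1063.786]
 [    0.012    -0.827    -0.563   811.356]
 [    0.        0.        0.        1.   ]]
[[465.54    0.    320.722]
 [  0.    465.54  242.342]
 [  0.      0.      1.   ]] [[   0.027   -0.983    0.184  364.537]
 [  -1.      -0.026    0.009   33.691]
 [  -0.004   -0.184   -0.983 1241.512]
 [   0.       0.       0.       1.   ]]
```

View pics/side0.png

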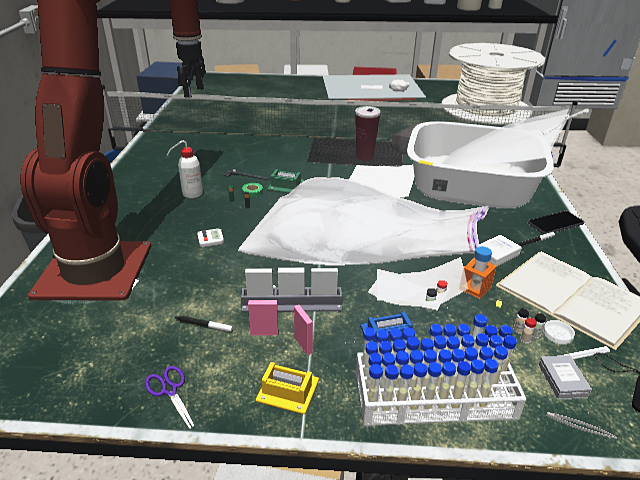

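View pics/top0.png

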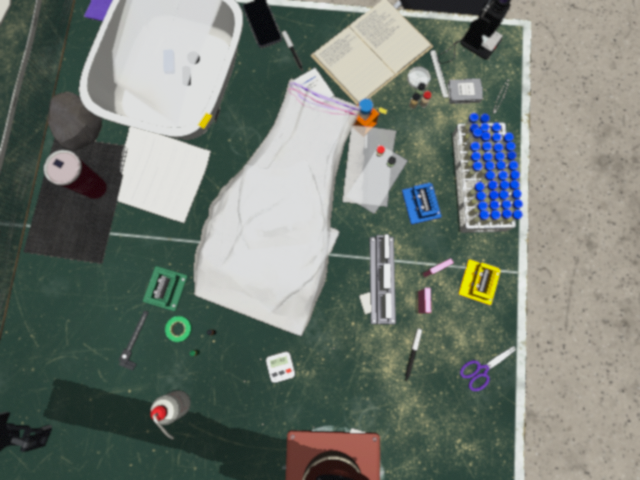

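The side view shows the robot's base at the left, white plates standing in the grey stand at (258,283), (291,281) and (325,281), and two pink look-alikes at (263,318) and (304,328). The yellow mount is near the robot at (287,385). The blue one (388,325) is farther back and the green one (285,180) is far left. The top view shows the stand at (382,280) and the yellow mount at (481,282).

```bash
cat > h.py <<'E'
import numpy as np,cv2
np.set_printoptions(precision=2,suppress=True)
def load(n):
    return dict(np.load(n))
def cloud(f):
    d=f["depth"];v,u=np.mgrid[:480,:640];K=f["K"]
    P=np.stack([(u-K[0,2])*d/K[0,0],(v-K[1,2])*d/K[1,1],d],-1)
    T=f["world_from_camera"];return P@T[:3,:3].T+T[:3,3]
def ray(f,uv,z):
    K=f["K"];T=f["world_from_camera"];uv=np.atleast_2d(uv).astype(float)
    r=np.c_[(uv[:,0]-K[0,2])/K[0,0],(uv[:,1]-K[1,2])/K[1,1],np.ones(len(uv))]@T[:3,:3].T
    o=T[:3,3];return o+r*((z-o[2])/r[:,2])[:,None]
E
python3 - <<'E'
from h import *
for n,b in(("top0.npz",(355,220,515,340)),("side0.npz",(225,250,345,420))):
    f=load(n);x0,y0,x1,y1=b
    cv2.imwrite("pics/c_"+n[:-4]+".png",cv2.resize(f["image"][y0:y1,x0:x1],None,fx=4.5 if 'top' in n else 3.5,fy=4.5 if 'top' in n else 3.5,interpolation=cv2.INTER_CUBIC))
f=load("top0.npz");P=cloud(f)
print("table z",np.median(P[340:370,440:455,2]),np.median(P[240:262,400:415,2]))
Z=P[...,2]
for r in range(232,326,4): print(r,P[r,366:400,2].round().astype(int))
E
```

```text
table z 0.009412564258809653 -0.650642844539334
232 [-4 -1 -2 -3  1 -6 -1  0  2  4 -2  0  4  2  0 -2  2  1  2 -1  0 -3  2  0
  2 -2  1 -5  1  2 -5  1 -1  0]
236 [ -2   1   0  -1   1  -3   1   4  -2   1  28  35  38  36  36  34  33  76
  96  98 101  96  32   0   0   3  -1   1   0  -2  -2  -1   1  -2]
240 [ -1   3  -2   2   7   9  12  11  10  11  28  31  31   3  10  32  56  77
  95  93  97  97 100  10  12   9  11   1   0  -2  -4  -1  -6  -2]
244 [ -1   0  -1  -6   6  11   2  10   9   7  34  38  36   6  15  38  52  76
  94 100  92  96  91   6   6   3   6   0  -3  -3   0  -3  -3  -2]
248 [ 0 -4  1  3  7  5  7  7  7  2 29 32 33  8 14 33 50 69 92 98 99 99 99 34
  7 10 13  2 -2  0  2 -7 -4  3]
252 [  0   4  -1   2  11  10   4   5  10  10  33  29  38   7   7  32  54  70
  91 100  99  95  95  29   5   8   4   5   5   5   0   2  -1  -2]
256 [  1  -2   1  -2   3   8   9  11   5   9  27  35  32   5   6  33  51  69
  89  97  93 100  96  32   5   5   7   6   0   3  -1   0  -1   2]
260 [-4  1 -5  0  4  6  6  8  7  7 31 32 32  4  8 25 51 58 61 56 51 36 37 37
  8  9  6  7  0 -4  2  1  2  1]
264 [ -5  
[... 1443 characters left out ...]
 53 78 92 94 97 97 94
 98  3  9  3  4  3  3 -3  2  0]
308 [  2   1  -1  -1   3   4   8   8  10  13  13  29  33  32   6  15  36  54
  72  93  96  98  98 102  98  12   7   8   4  -4  -6   1  -2  -1]
312 [  0  -2  -1   1   0   4   9   4   4   6   5  27  32  35  11  13  38  55
  73  90 100  95  97  99  97   9   2   6   6   0  -3   2   3  -2]
316 [  6  -1  -1   3  -3  15   5   4  11   6  11  28  32  31   8  12  33  57
  74  88  96  95  98 100  99   8   8   9   4   3   2   2  -3  -1]
320 [ 0 -1  1  4  1  7  9  7 13 10 10 25 36 33  9  9  9  8  8  9  9 11 32 34
 35 12 13 14  8 -4 -2 -5 -1 -4]
324 [-2  0  3 -5  1 -1  3  2  0  0  3 -3  0  1 -2 -1  2  4  0 -3  0  6 -4  0
  0 -3  1 -6  1  3 -2  1  0 -2]
```

View pics/c_top0.png

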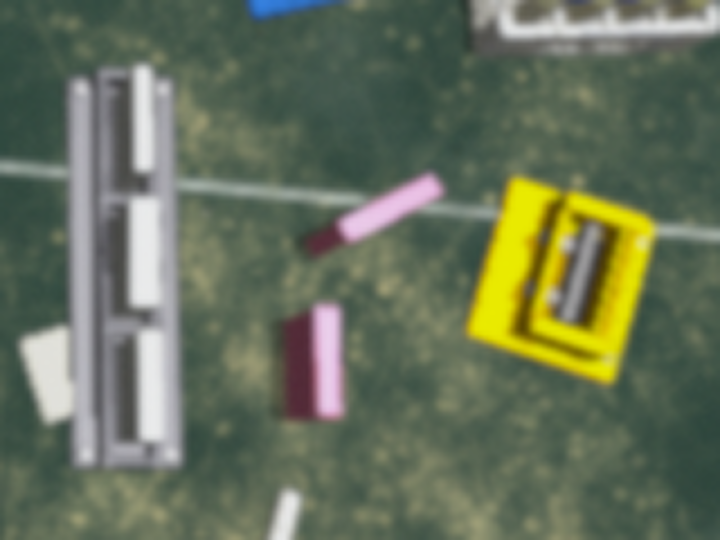

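View pics/c_side0.png

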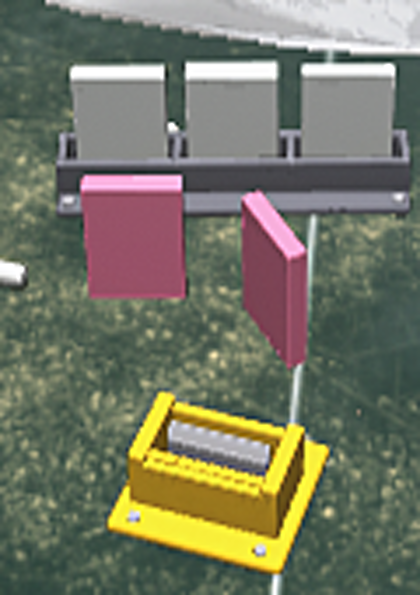

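The close crops show the stand with three white plates, one per bay, and the two pink ones standing loose to its right. The yellow mount's slot is not yet clear enough to tell which side the jaw is on, so I'll zoom in.

```bash
python3 - <<'E'
from h import *
a=load("top0.npz")["image"];b=load("side0.npz")["image"]
g=lambda im,x,y,w,h,s:cv2.resize(im[y:y+h,x:x+w],(400,300),interpolation=cv2.INTER_CUBIC)
cv2.imwrite("pics/m1.png",np.vstack([np.hstack([g(a,455,254,56,42,1),g(a,395,177,56,42,1)]),np.hstack([g(b,248,355,80,60,1),g(b,350,305,80,60,1)])]))
f=load("top0.npz");P=cloud(f)
for r in range(262,304,2): print(r,np.round(P[r,458:504,2]).astype(int))
E
```

```text
262 [1242    1    2   -1   -1    0    2    1    3    2    9    4    7    3
    5   10    4    9    4    7    5    2    0    0    1   -5    6   -1
   -3   -2   -2    1   -2   -2   -4   -3   -4    1    2    0   -2   -3
   -3    1    2    1]
264 [ 3 -1  0 -1 -3  2  0  2  0  2 10  8  7  6  4  6  5  7  6  5 22 28 37 44
 42 52 46 43 47  3 -1  3 -2 -6  0 -5  3  0  0 -1  1 -1  5 -3  4 -3]
266 [ 2  1 -3  4  1 -1  4  0  4  8  7  4  9  5  8  7  8  9  5 13 30 39 43 45
 44 45 45 52 44 43 47 44 48 46 46  0  0  0  0  0  5 -3 -2 -2  3  2]
268 [-4  1 -4  3 -2  2  0  0  4  8  8  9  8  8  6  7  9  8 13 22 33 35 40 26
 25 31 37 34 42 43 44 48 44 47 42 47 39 44 47 45 47  1  0  2 -2  2]
270 [   0   -1    1    0    5    0   -2    2   10    8    8   10    9    6
    6    7   12   15   21   27   38   43   43    5    6    7   28   41
   48   44   30   30   33   37   40   43 1242   43   44   41   42   10
    0   -3    0    2]
272 [ 1  6 -3 -2 -1  7 -3  2  5  7  7  6  8  6  7 12 20 35 30 34 43 42  7 10
 17 27 37 45 47 36  9 14 20 32 37 43 41 44 41 39 10  4 -2 -1 -4 -6]
274 [ 0 -2  1  0  2  4  5  9  5  4 11  7  
[... 1714 characters left out ...]
   2
    2    0   -2    0]
296 [ 0  1  4 -3 -1 -2  6  8  6  9  7  9  4 10  7  5 14 20 24 28 37 36 47 43
 43 45 47 43 40 48 45 50 48  8  1  4  0 -3 -6  1  3  0  1  1  1  2]
298 [ 0  3 -2  4  0  1  1 -4  1  0  0 -1  6  7  7  5 10  9 12  7  9  7 12 20
 23 27 32 35 44 43 46 44 41 11 10  0  1  0 -1 -1  2  2  3  1  3 -3]
300 [ 1  0  3 -5  0 -2  3 -2  3  1  0 -2 -2 -1  2  1 -5  0  9  8 10  6  6 14
 10  7  7  8  8  8 10 13 10 12 -1 -2  6  3  0  4 -2  0 -1 -3  1  1]
302 [  -1   -1   -2   -4   -2   -2    2 1242    1    0    1    0    0   -2
   -2    2   -1   -5    1   -2    1   -1   -1    4    6    5   11    4
    9    5    8    7   11    3    2   -3    0    4    2    1    1    0
   -3    1   -6    3]
```

View pics/m1.png

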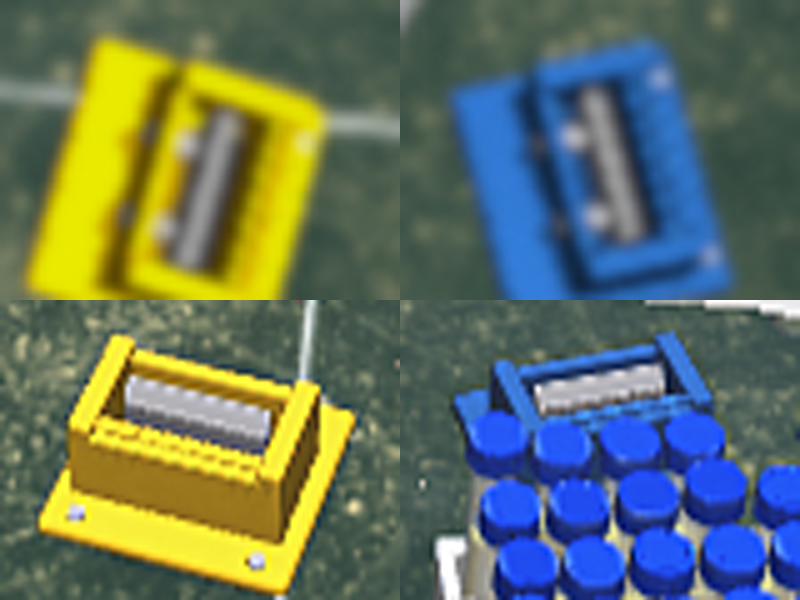

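The yellow mount's steel jaw and springs are on the side facing the stand (world +y), and the fixed wall is on the far side (-y), so the mount's +x points roughly to world +y. In the top view the near plate looks like the mid-thickness one, with the far one thinnest and the middle one thickest. Pinching will settle that. Next I'll measure the positions.

```bash
python3 - <<'E'
from h import *
f=load("top0.npz");im=f["image"];g=cv2.cvtColor(im,cv2.COLOR_BGR2GRAY)
print(g[236:322:4,380:396])
m=((g>215)).astype(np.uint8);m[:,:375]=0;m[:,400:]=0;m[:230]=0;m[330:]=0
n,l,s,c=cv2.connectedComponentsWithStats(m)
for i in range(1,n):
    if s[i,4]<20: continue
    ct=cv2.findContours((l==i).astype(np.uint8),0,1)[0][0]
    print("top",s[i],c[i],ray(f,c[i],98)[0],cv2.minAreaRect(ct))
f=load("side0.npz");im=f["image"];g=cv2.cvtColor(im,cv2.COLOR_BGR2GRAY);print(g[264:276,240:276:3])
for lo,z,name in ((215,98,"tops"),):
    m=(g>lo).astype(np.uint8);m[:264]=0;m[276:]=0;m[:,:240]=0;m[:,345:]=0
    n,l,s,c=cv2.connectedComponentsWithStats(m)
    for i in range(1,n):
        if s[i,4]>10: print(name,s[i],c[i],ray(f,c[i],z)[0])
for n in("top0.npz","side0.npz"):
    f=load(n);h=cv2.cvtColor(f["image"],cv2.COLOR_BGR2HSV)
    m=cv2.inRange(h,(20,120,60),(35,255,255));b=(slice(250,310),slice(450,510)) if 'top' in n else (slice(350,420),slice(240,340))
    mm=np.zeros_like(m);mm[b]=m[b]
    mm=cv2.morphologyEx(mm,cv2.MORPH_CLOSE,np.ones((5,5)))
    ct=max(cv2.findContours(mm,0,1)[0],key=cv2.contourArea)
    print(n,cv2.approxPolyDP(ct,2,True)[:,0].tolist(),cv2.minAreaRect(ct))
E
```

```text
[[135 134 129 123 152 203 226 220 182 133 105 102 101  98  97 103]
 [114  93  79  90 143 203 227 226 199 175 185 191 169 131 113 121]
 [ 89  78  75  88 141 202 227 226 200 165 160 165 160 140 132 132]
 [ 93  79  74  85 137 201 228 229 216 180 165 167 160 134 112 110]
 [ 97  81  76  84 136 201 227 229 216 185 169 168 162 140 119 114]
 [ 98  83  76  84 133 194 223 225 210 179 166 168 163 141 117 106]
 [ 94  83  79  81  83  81  78  94 129 148 162 169 165 153 151 154]
 [142 138 136 150 184 205 209 210 213 206 189 176 168 148 119 102]
 [ 90  82  85 136 201 228 233 234 233 223 192 172 167 150 124 110]
 [ 74  73  84 135 201 228 233 234 232 225 203 182 171 152 126 116]
 [ 76  75  84 136 201 228 233 233 233 225 204 183 173 159 137 130]
 [ 76  74  86 139 202 228 233 234 232 223 194 175 173 162 141 127]
 [ 84  75  87 139 202 228 234 234 233 227 209 187 177 164 135 111]
 [ 86  77  80  99 127 144 148 150 154 163 169 174 177 165 134 108]
 [148 148 148 147 146 143 141 143 151 161 162 169 175 165 133  98]
 [119 108  96  85  98 153 208 229 233 231 221 201 185 169 138 106]
 [108  89  77  76  92 145 20
[... 1254 characters left out ...]
7 144 140 139 139 140 140 140 140 141  79]]
tops [325 264  20   1  20] [334.5 264. ] [ 600.52 -104.45   98.  ]
tops [245 269  27   4  81] [258.32 270.04] [ 430.26 -128.51   98.  ]
tops [278 268  26   5 106] [290.5  269.55] [ 501.69 -126.07   98.  ]
tops [311 268  27   4  62] [324.03 269.35] [ 576.48 -124.69   98.  ]
top0.npz [[468, 259], [458, 293], [490, 305], [500, 270], [490, 264]] ((479.3490905761719, 281.5283203125), (36.12582778930664, 39.834556579589844), 15.945395469665527)
side0.npz [[270, 362], [261, 379], [261, 388], [255, 400], [304, 413], [318, 377], [312, 376], [310, 371], [299, 371]] ((287.123046875, 387.21533203125), (55.78089141845703, 43.32666778564453), 15.255118370056152)
```

```bash
cat >> h.py <<'E'
from scipy.spatial.transform import Rotation as Rn
def goto(x=None,y=None,z=None,yaw=None):
    """tool-frame shift(m)/turn for target TCP, tool pointing straight down, tool y at world angle yaw(deg)"""
    from workcell import manip
    s=manip.observe();p=np.array(s["eef_pos"]);R=Rn.from_rotvec(s["tool_rot"])
    t=np.array([p[i] if v is None else v for i,v in enumerate((x,y,z))])
    Y=R.as_matrix()[:,1];cy=np.degrees(np.arctan2(Y[1],Y[0]))
    a=np.radians(cy if yaw is None else yaw)
    y_=np.array([np.cos(a),np.sin(a),0]);z_=np.array([0,0,-1.]);x_=np.cross(y_,z_)
    T=Rn.from_matrix(np.c_[x_,y_,z_])
    np.set_printoptions(precision=4,suppress=True)
    print("t",round(s["time_s"],2),"pos",p,"yaw",round(cy,2),"F",np.array(s["force"]),"w",round(s["width"],2),"q",s["joint_positions"])
    print("shift",R.inv().apply(t-p)/1000,"turn",(R.inv()*T).as_rotvec())
E
python3 - <<'E'
from h import *
goto(420,330,320,-88.4)
f=load("top0.npz");P=cloud(f);m=(P[...,2]<1000)&(P[...,2]>120)&(P[...,1]>-250)&(P[...,0]>100)
n,l,s,c=cv2.connectedComponentsWithStats(m.astype(np.uint8))
for i in range(1,n):
    if s[i,4]>15: q=P[l==i];print(s[i],q.min(0),q.max(0))
E
```

```text
t 0.1 pos [162.4983 628.9165 224.819 ] yaw 75.51 F [-0.1604 -0.5575 -0.0007] w 85.38 q [-1.4172  0.3338  0.0399  1.4662 -0.0134  1.3433 -0.0585]
shift [-0.3241 -0.2251 -0.0948] turn [-0.0002  0.0021  2.8609]
[  0   0  43 172 962] [735.068  810.3531 120.4327] [1221.7137  854.6631  152.2941]
[  79    0  163  137 7815] [836.4586 269.8617 120.0056] [1230.2724  679.7982  189.6493]
[291  80  68  41 901] [895.5032 -43.304  120.0137] [1005.0157  132.8462  149.9811]
[  44  150   45   40 1292] [690.7167 628.5814 120.0934] [775.6923 716.7811 180.5283]
[ 224  190   96   96 4984] [467.9885  47.3778 120.0007] [703.9991 283.3098 147.5841]
[151 399  24  40 494] [120.3315 359.551  120.153 ] [197.4453 420.4757 185.544 ]
[   0  412   52   40 1198] [131.1379 553.6078 242.5181] [192.2812 674.819  383.1154]
```

>>> servo_tool([
  [0,0,-0.04,0,0,0.12,0],
  [-0.02,-0.01,-0.08,0,0,0.24,0],
  [-0.06,-0.04,-0.09,0,0,0.36,0],
  [-0.1,-0.06,-0.095,0,0,0.48,0],
  [-0.13,-0.09,-0.095,0,0,0.6,0],
  [-0.16,-0.11,-0.095,0,0,0.72,0],
  [-0.19,-0.13,-0.095,0,0,0.84,0],
  [-0.22,-0.15,-0.095,0,0,0.96,0],
], force=20)

```text
time_s: 0.77
eef_pos: [339.1, 426.9, 320.5]
tool_rot: [-1.798, -2.576, 0.0]
force: [1.2, 0.8, 0.1]
width: 85.7
```

```bash
python3 -c "
from h import *
goto(450,200,320,-88.4)"
```

```text
t 0.77 pos [339.0863 426.9132 320.5312] yaw 20.16 F [1.2145 0.7793 0.0648] w 85.68 q [-1.2436  0.0798  0.2829  1.5814 -0.0225  1.4839 -0.6077]
shift [-0.2512  0.0259  0.0005] turn [-0.0003  0.0003  1.8947]
```

>>> servo_tool([
  [-0.03,0.003,0,0,0,0.12,0],
  [-0.06,0.006,0,0,0,0.24,0],
  [-0.09,0.009,0,0,0,0.36,0],
  [-0.12,0.012,0,0,0,0.48,0],
  [-0.15,0.015,0,0,0,0.6,0],
  [-0.18,0.018,0,0,0,0.72,0],
  [-0.21,0.021,0,0,0,0.84,0],
  [-0.245,0.025,0,0,0,0.96,0],
])

```text
time_s: 1.43
eef_pos: [447.2, 207.6, 320.4]
tool_rot: [-2.783, -1.456, 0.001]
force: [0.5, 0.2, 0.2]
width: 85.1
```

```bash
python3 -c "
from h import *
goto(560,-110,250,-88.4)"
```

```text
t 1.43 pos [447.1686 207.6102 320.3679] yaw -34.75 F [0.4639 0.25   0.2237] w 85.14 q [-1.03   -0.0495  0.4903  1.7018  0.023   1.4838 -1.1487]
shift [-0.1966  0.2738  0.0703] turn [-0.0004  0.0004  0.9364]
```

>>> servo_tool([
  [-0.024,0.034,0,0,0,0.117,0],
  [-0.049,0.068,0,0,0,0.234,0],
  [-0.074,0.103,0.01,0,0,0.351,0],
  [-0.098,0.137,0.02,0,0,0.468,0],
  [-0.123,0.171,0.03,0,0,0.585,0],
  [-0.147,0.205,0.04,0,0,0.702,0],
  [-0.172,0.239,0.055,0,0,0.819,0],
  [-0.1966,0.2738,0.0703,0,0,0.936,0],
])

```text
time_s: 2.1
eef_pos: [557.5, -98.7, 254.7]
tool_rot: [-3.141, -0.043, -0.002]
force: [0.5, 0.6, -0.1]
width: 85.4
```

```bash
python3 -c "
from h import *
goto(574,-124,160,-88.4)
from workcell import grab_frame
f=grab_frame('side');cv2.imwrite('pics/s1.png',f['image'][150:420,200:440]);np.savez('s1.npz',**f)
"
```

```text
t 2.1 pos [557.5067 -98.6613 254.7478] yaw -88.44 F [ 0.5461  0.626  -0.0619] w 85.4 q [-0.6479  0.181   0.8561  1.6652 -0.1401  1.358  -1.3139]
shift [0.0157 0.0258 0.0948] turn [-0.0003 -0.0012 -0.0007]
```

View pics/s1.png

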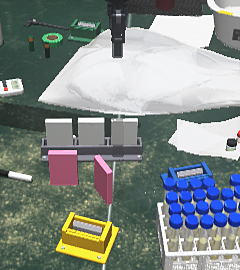

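The gripper is above the row with nothing in the way. I'll descend on the far plate.

>>> servo_tool([
  [0.008,0.013,0.04,0,0,0,0.3],
  [0.0157,0.0258,0.075,0,0,0,0.4],
  [0.0157,0.0258,0.095,0,0,0,0.4],
  [0.0157,0.0258,0.125,0,0,0,0.4],
  [0.0157,0.0258,0.155,0,0,0,0.4],
  [0.0157,0.0258,0.18,0,0,0,0.4],
  [0.0157,0.0258,0.18,0,0,0,0.4],
])

```text
time_s: 2.73
eef_pos: [570.3, -121.0, 69.9]
tool_rot: [-3.141, -0.052, 0.013]
force: [-0.9, 0.3, -0.3]
width: 51.4
```

```bash
python3 -c "
from h import *
goto(574,-124,73,-88.4)
from workcell import grab_frame
a=grab_frame('side');b=grab_frame('top')
cv2.imwrite('pics/s2.png',np.hstack([cv2.resize(a['image'][200:350,220:370],(400,400)),cv2.resize(b['image'][200:300,340:440],(400,400))]))
"
```

```text
t 2.73 pos [ 570.3065 -120.9742   69.9327] yaw -88.1 F [-0.8737  0.2711 -0.342 ] w 51.37 q [-0.5015  0.4243  0.7856  1.83   -0.3428  1.0373 -1.118 ]
shift [ 0.0036  0.0031 -0.0031] turn [-0.0004  0.0081  0.0052]
```

View pics/s2.png

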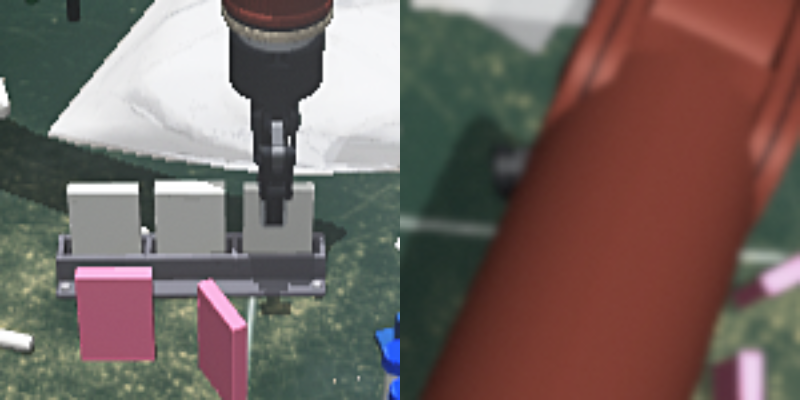

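The finger straddles the far plate (finger at 273 against the plate's centre at 278 in the left crop). I'll centre it and pinch.

>>> servo_tool([
  [0.0036,0.003,-0.003,0,0.008,0.005,0.4],
  [0.0036,0.003,-0.003,0,0.008,0.005,0.6],
  [0.0036,0.003,-0.003,0,0.008,0.005,0.8],
  [0.0036,0.003,-0.003,0,0.008,0.005,1],
  [0.0036,0.003,-0.003,0,0.008,0.005,1],
  [0.0036,0.003,-0.003,0,0.008,0.005,1],
  [0.0036,0.003,-0.003,0,0.008,0.005,1],
  [0.0036,0.003,-0.003,0,0.008,0.005,1],
], force=20)

```text
time_s: 3.5
eef_pos: [578.2, -124.2, 78.9]
tool_rot: [-3.14, -0.044, -0.015]
force: [-1.0, 1.8, 7.3]
width: 9.4
```

```bash
python3 -c "
from h import *
goto(502,-125,73,-88.4)
"
```

```text
t 3.5 pos [ 578.165  -124.1887   78.9375] yaw -88.38 F [-1.04    1.8033  7.2515] w 9.37 q [-0.4988  0.4171  0.7904  1.8176 -0.3446  1.0394 -1.1186]
shift [-0.0762 -0.0013  0.0052] turn [-0.001  -0.0095  0.0003]
```

The opening is 9.4 mm, so the far plate is the 10 mm one. I'll open and slide along the row, with the fingers astride it, to the middle plate.

>>> servo_tool([
  [0,0,0,0,0,0,0.4],
  [0,0,0,0,0,0,0.4],
  [0,0,0.002,0,0,0,0.4],
  [-0.03,-0.001,0.005,0,-0.005,0,0.4],
  [-0.06,-0.001,0.005,0,-0.009,0,0.4],
  [-0.076,-0.001,0.005,0,-0.009,0,0.4],
  [-0.076,-0.001,0.005,0,-0.009,0,0.4],
  [-0.076,-0.001,0.005,0,-0.009,0,0.4],
])

```text
time_s: 4.17
eef_pos: [501.1, -125.6, 72.3]
tool_rot: [-3.14, -0.043, 0.001]
force: [1.3, 0.6, 0.1]
width: 51.0
```

>>> servo_tool([
  [0,0,0,0,0,0,0.6],
  [0,0,0,0,0,0,0.8],
  [0,0,0,0,0,0,1],
  [0,0,0,0,0,0,1],
  [0,0,0,0,0,0,1],
  [0,0,0,0,0,0,1],
  [0,0,0,0,0,0,1],
], force=20)

```text
time_s: 4.75
eef_pos: [501.9, -125.7, 72.4]
tool_rot: [-3.141, -0.044, 0.001]
force: [2.3, 2.9, 1.4]
width: 15.7
```

```bash
python3 -c "
from h import *
goto(429,-127,73,-88.4)
"
```

```text
t 4.75 pos [ 501.9478 -125.6604   72.3923] yaw -88.39 F [2.273  2.8608 1.3655] w 15.71 q [-0.5789  0.2701  0.8442  1.9927 -0.2422  0.9813 -1.1593]
shift [-0.073  -0.0007 -0.0006] turn [-0.0001  0.0004  0.0001]
```

The middle plate reads 15.7 mm, so it is the 16 mm one. The near plate should be the 13 mm one.

>>> servo_tool([
  [0,0,0,0,0,0,0.4],
  [0,0,0,0,0,0,0.4],
  [0,0,0,0,0,0,0.4],
  [-0.025,-0.001,0,0,0,0,0.4],
  [-0.05,-0.001,0,0,0,0,0.4],
  [-0.073,-0.001,0,0,0,0,0.4],
  [-0.073,-0.001,0,0,0,0,0.4],
  [-0.073,-0.001,0,0,0,0,0.4],
])

```text
time_s: 5.42
eef_pos: [427.8, -126.6, 72.4]
tool_rot: [-3.139, -0.043, 0.001]
force: [0.5, 0.3, -0.3]
width: 51.2
```

```bash
python3 -c "
from h import *
goto(429,-127,73,-88.4)
from workcell import grab_frame
a=grab_frame('side')
cv2.imwrite('pics/s3.png',cv2.resize(a['image'][200:350,200:350],(600,600)))
"
```

```text
t 5.42 pos [ 427.8411 -126.6422   72.4133] yaw -88.43 F [ 0.4761  0.2716 -0.3355] w 51.2 q [-0.6661  0.0663  0.8973  2.1522 -0.0658  0.9499 -1.2749]
shift [ 0.0011  0.0004 -0.0006] turn [-0.0019  0.0004 -0.0005]
```

View pics/s3.png

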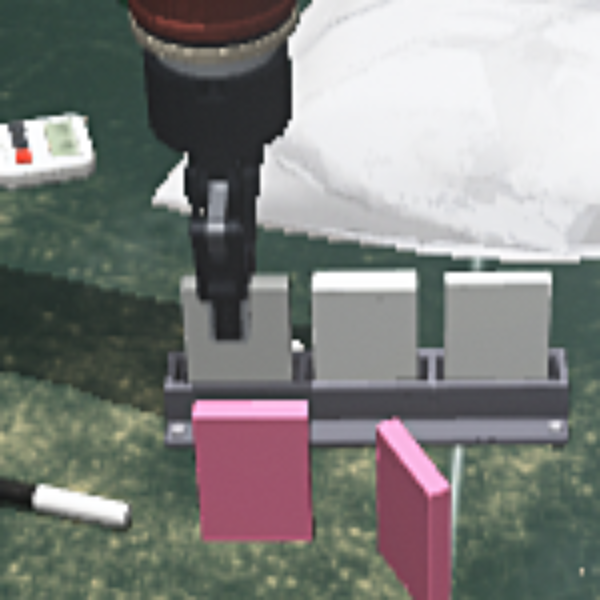

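>>> servo_tool([
  [0.001,0,-0.001,0,0,0,0.6],
  [0.001,0,-0.001,0,0,0,0.8],
  [0.001,0,-0.001,0,0,0,1],
  [0.001,0,-0.001,0,0,0,1],
  [0.001,0,-0.001,0,0,0,1],
  [0.001,0,-0.001,0,0,0,1],
  [0.001,0,-0.001,0,0,0,1],
], force=20)

```text
time_s: 6.05
eef_pos: [429.8, -127.0, 73.4]
tool_rot: [3.141, 0.044, -0.001]
force: [0.9, 0.7, 1.1]
width: 12.3
```

It reads 12.3 mm, against 9.4 and 15.7 for the others, so the near plate is the 13 mm one. I'll lift it.

>>> servo_tool([
  [0,0,-0.005,0,0,0,1],
  [0,0,-0.015,0,0,0,1],
  [0,0,-0.03,0,0,0,1],
  [0,0,-0.055,0,0,0,1],
  [0,0,-0.08,0,0,0,1],
  [0,0,-0.105,0,0,0,1],
  [0,0,-0.12,0,0,0,1],
  [0,0,-0.12,0,0,0,1],
])

```text
time_s: 6.72
eef_pos: [431.2, -127.5, 197.1]
tool_rot: [-3.14, -0.042, -0.007]
force: [0.1, -0.3, -1.4]
width: 12.9
```

```bash
python3 - <<'E'
from h import *
from workcell import grab_frame
goto(480,-250,195,-106)
for n in("side","top"):
    a=grab_frame(n);np.savez(n+"4.npz",**a);cv2.imwrite(f'pics/{n}4.png',a['image'])
# slot rough position: rays at z=46 for hand-read box corners
f=load("side0.npz")
print(ray(f,[[270.5,363],[274,368.5]],46))
E
```

```text
t 6.72 pos [ 431.1822 -127.5091  197.0683] yaw -88.45 F [ 0.1071 -0.2611 -1.3567] w 12.87 q [-0.7003 -0.1551  0.8305  2.0017  0.1192  1.2429 -1.4576]
shift [0.0455 0.1238 0.0022] turn [-0.0015 -0.0042  0.3063]
[[ 470.6984 -354.8389   46.    ]
 [ 478.2997 -368.7207   46.    ]]
```

View pics/side4.png

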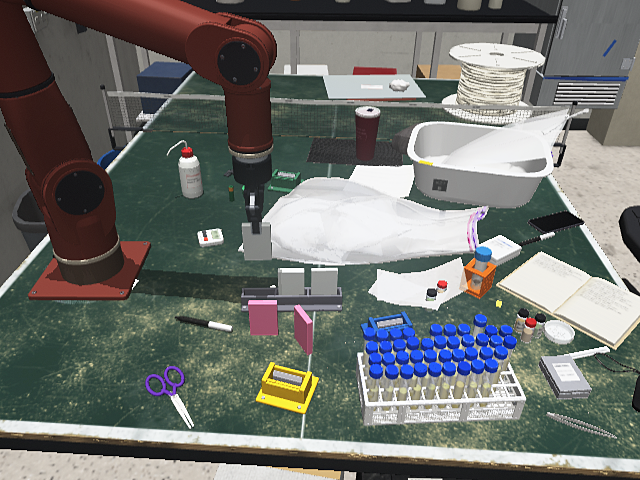

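View pics/top4.png

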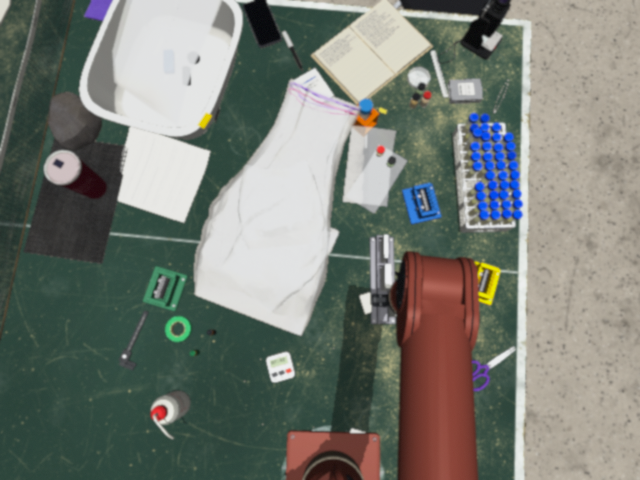

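The plate is held and lifted, showing at side px (257,240). The other two still stand at (291,281) and (325,281). The pinches give true y-positions for those two plates, so I'll use them to correct both cameras, then measure the mount.

```bash
python3 - <<'E'
from h import *
def cross(p,lv,k):
    for i in range(len(p)-1):
        if (p[i]-lv)*(p[i+1]-lv)<=0 and p[i]!=p[i+1]: return i+(p[i]-lv)/(p[i]-p[i+1])
f=load("side4.npz");g=cv2.cvtColor(f["image"],cv2.COLOR_BGR2GRAY).astype(float)
# plate tops: upper and lower sub-pixel edges per column
for name,c0,c1 in(("mid",281,301),("far",314,335)):
    up=[];lo=[]
    for c in range(c0,c1):
        p=g[260:278,c]; k=int(np.argmax(p))
        a=[i for i in range(3,12)]
        # upper edge: mid between background and 255
        i=next(i for i in range(18) if p[i]>170); u=260+i-1+(170-p[i-1])/(p[i]-p[i-1]) 
        j=next(j for j in range(i+1,18) if p[j]<195); w=260+j-1+(p[j-1]-195)/(p[j-1]-p[j])
        up.append(u);lo.append(w)
    cc=(c0+c1-1)/2;print(name,np.median(up),np.median(lo),ray(f,[[cc,np.median(up)],[cc,np.median(lo)]],98))
# held plate
print(f["image"][205:265:2,257].mean(1)); print(g[240,238:276])
f=load("side0.npz");g=cv2.cvtColor(f["image"],cv2.COLOR_BGR2HSV)
im=f["image"]
big=cv2.resize(im[355:417,250:325],(750,600*62//60//1),interpolation=cv2.INTER_NEAREST)[:600]
cv2.imwrite("pics/mside.png",cv2.resize(im[357:415,250:325],(750,580),interpolation=cv2.INTER_CUBIC))
im=load("top0.npz")["image"]
cv2.imwrite("pics/mtop.png",cv2.resize(im[256:308,455:505],(577,600),interpolation=cv2.INTER_CUBIC))
E
```

```text
mid 259.6620967741935 261.52435064935065 [[500.32 -88.77  98.  ]
 [500.58 -95.95  98.  ]]
far 259.38775510204084 260.95454545454544 [[577.   -86.97  98.  ]
 [576.91 -93.03  98.  ]]
[ 56.33  85.33  49.33  41.67  41.67  42.67  41.    46.67  42.    42.
  43.    44.67  45.67  44.33  57.67 131.67 134.   132.33 133.   132.67
 133.   132.   131.67 132.   131.33 130.33 131.33 144.    79.33  77.33]
[ 68.  69.  68.  69.  58. 144. 134. 132. 133. 133. 133. 133. 132. 132.
 132. 133. 133. 133. 132. 133. 133. 134. 134. 133. 135. 135. 134. 133.
 136. 135. 134. 131. 135. 243. 216. 213. 202. 200.]
```

View pics/mside.png

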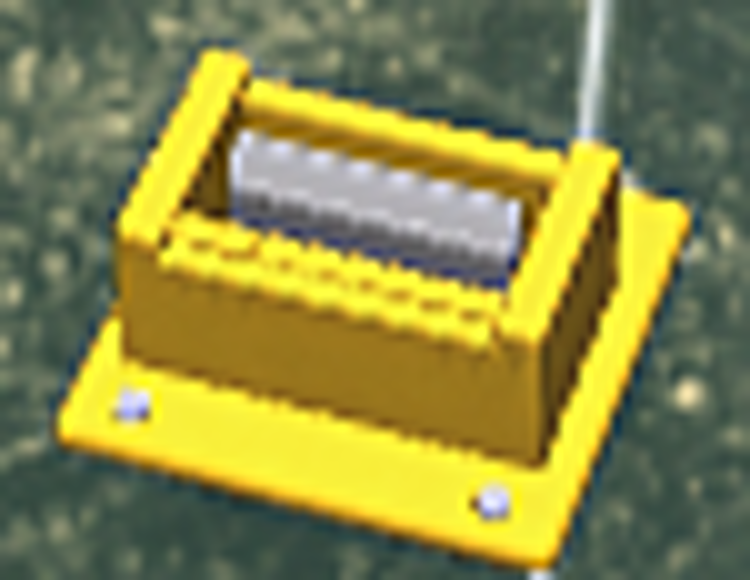

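View pics/mtop.png

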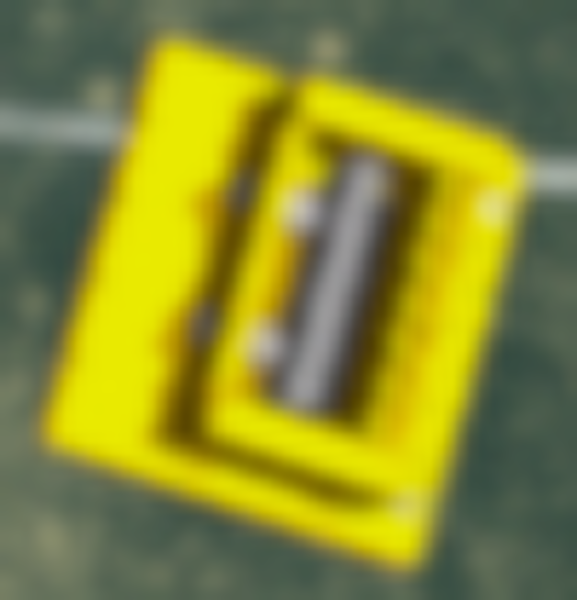

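```bash
python3 - <<'E'
from h import *
def tops(f,name,c0,c1):
    g=cv2.cvtColor(f["image"],cv2.COLOR_BGR2GRAY).astype(float)
    up=[];lo=[]
    for c in range(c0,c1):
        p=g[266:276,c]; i=next(i for i in range(10) if p[i]>245); b=p[max(i-3,0):i-1].min() if i>1 else 70
        up.append(266+i-.5-(p[i-1]-75)/180)      # fractional coverage of pixel above
        j=next(j for j in range(i+1,10) if p[j]<245); lo.append(266+j-.5+(p[j]-130)/125)
    cc=(c0+c1-1)/2;q=ray(f,[[cc,np.median(up)],[cc,np.median(lo)]],98);print(name,np.median(up),np.median(lo),q[:,:2].tolist(),"mid y",q[:,1].mean())
s0=load("side0.npz");s4=load("side4.npz")
print(cv2.cvtColor(s4["image"],cv2.COLOR_BGR2GRAY)[262:278,[285,291,297,318,325,331]])
for f in(s0,s4):
    tops(f,"mid",281,301);tops(f,"far",314,335)
tops(s0,"near",248,269)
f=load("top4.npz");g=cv2.cvtColor(f["image"],cv2.COLOR_BGR2GRAY).astype(float)
for n in("top0.npz","top4.npz"):
    g=cv2.cvtColor(load(n)["image"],cv2.COLOR_BGR2GRAY);print(n,g[240:258,382:394].mean(0).round(),g[268:288,382:394].mean(0).round())
E
```

```text
[[ 76  75  65 246 232 196]
 [ 78  87  87 245 251 242]
 [ 76 108  83 178 249 252]
 [ 75  91  77 138 148 156]
 [ 74  69  73 151  65  57]
 [ 46  42  44 115 101 103]
 [255 255 255 255 255 255]
 [255 255 255 255 255 255]
 [253 253 253 241 239 223]
 [255 255 255 165 160 144]
 [212 210 212 145 148 148]
 [132 130 132 150 151 151]
 [146 145 147 151 151 153]
 [145 146 148 151 152 152]
 [147 147 148 151 150 151]
 [148 146 148 150 150 151]]
mid 267.2166666666667 272.088 [[501.3732885583351, -117.45098839454886], [502.0314916402594, -135.35261761911943]] mid y -126.40180300683414
far 267.7388888888889 271.092 [[576.503031015595, -118.70794840915266], [576.3088140159572, -131.06673805728065]] mid y -124.88734323321665
mid 267.675 272.148 [[501.4359269070608, -119.15460924489139], [502.0394961111799, -135.57032105213807]] mid y -127.36246514851473
far 267.3777777777778 270.372 [[576.5241491683737, -117.36411749612284], [576.3502340170592, -128.4310208862886]] mid y -122.89756919120572
near 268.1722222222222 272.092 [[428.95126029369305, -121.65718770540957], [430.20789298930583, -136.0018227899651]] mid y -128.82950524768734
top0.npz [ 76.  86. 137. 199. 226. 226. 208. 176. 166. 169. 161. 137.] [ 85. 136. 199. 226. 232. 232. 231. 224. 200. 180. 173. 158.]
top4.npz [ 89. 137. 200. 229. 234. 226. 194. 164. 167. 175. 167. 142.] [ 79.  88. 136. 195. 221. 227. 228. 226. 218. 196. 165. 136.]
```

```bash
python3 - <<'E'
from h import *
f=load("side4.npz");g=cv2.cvtColor(f["image"],cv2.COLOR_BGR2GRAY).astype(int)
for r in(232,238,244,250,256): print(r,g[r,239:247],g[r,266:275])
for c in(246,251,256,261,267): print(c,g[255:264,c])
print(ray(f,[[257,260.0],[257,259.0]],131.7))
# rectified z=46 patches along mount axes
th=np.radians(74.0)
def rect(f,z,cx,cy,th,s=2,n=70):
    X=np.array([np.cos(th),np.sin(th)]);Y=np.array([-X[1],X[0]])
    a=np.arange(-n,n+1)/s
    yy,xx=np.meshgrid(a,a,indexing='ij') # rows=mount y, cols=mount x
    W=np.stack([cx+xx*X[0]+yy*Y[0],cy+xx*X[1]+yy*Y[1],np.full(xx.shape,z)],-1)
    T=np.linalg.inv(f["world_from_camera"]);P=W@T[:3,:3].T+T[:3,3];K=f["K"]
    return cv2.remap(f["image"],(P[...,0]/P[...,2]*K[0,0]+K[0,2]).astype(np.float32),(P[...,1]/P[...,2]*K[1,1]+K[1,2]).astype(np.float32),cv2.INTER_CUBIC)
f0=load("side0.npz");t0=load("top0.npz")
A=rect(f0,46,490,-370,th,2,110);B=rect(t0,46,490,-370,th,2,110)
out=np.hstack([A,B]);out=cv2.resize(out,None,fx=1.8,fy=1.8,interpolation=cv2.INTER_CUBIC)
cv2.imwrite("pics/rect.png",out);print(out.shape)
E
```

```text
232 [ 69  65  60 162 133 131 131 132] [135 135 134 138  82 247 233 231 230]
238 [ 70  70  65  82 144 133 132 132] [135 134 134 131 126 210 201 201 201]
244 [ 64  54  45 255 143 129 132 132] [135 134 134 135 139  48 237 213 208]
250 [199 193 208 208 222 124 130 132] [134 133 134 135 137  80 214 202 197]
256 [ 73  73  73  73  75 133 133 132] [132 132 133 133 134 122 185 176 188]
246 [132 132 130 132 145 101  74  77  77]
251 [132 131 131 133 142 102  88  93  85]
256 [131 132 131 132 146 106  80  82  79]
261 [132 132 132 130 144 103  74  77  79]
267 [132 132 134 134 128  91  74  77  77]
[[ 429.86 -136.78  131.7 ]
 [ 429.54 -133.09  131.7 ]]
(398, 796, 3)
```

View pics/rect.png

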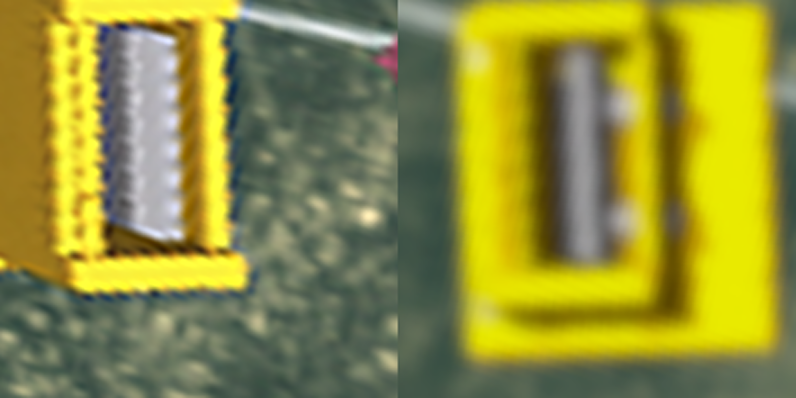

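```bash
python3 - <<'E'
from h import *
th=np.radians(73.0);X=np.array([np.cos(th),np.sin(th)]);Y=np.array([-X[1],X[0]])
W=800;img=np.full((520,W,3),255,np.uint8)
for n,col,o in(("side0.npz",(200,0,0),0),("top0.npz",(0,0,200),0)):
    P=cloud(load(n)).reshape(-1,3);d=P[:,:2]-[490,-370];x=d@X;y=d@Y
    c=-17 if 'side' in n else -15
    k=(abs(y-c)<24)&(x>-80)&(x<60)&(P[:,2]<70)
    print(n,k.sum())
    # sort in image order: plot
    for a,b in zip(x[k],P[k,2]): cv2.circle(img,(int((a+80)*5.6),int(480-b*7)),2,col,-1)
for a in range(-80,61,10):
    cv2.line(img,(int((a+80)*5.6),0),(int((a+80)*5.6),520),(200,200,200),1);cv2.putText(img,str(a),(int((a+80)*5.6),515),0,.4,(0,0,0))
for b in(0,8,14,46): cv2.line(img,(0,480-b*7),(W,480-b*7),(200,200,200),1)
cv2.imwrite("pics/sec.png",img)
E
```

```text
side0.npz 1501
top0.npz 957
```

View pics/sec.png

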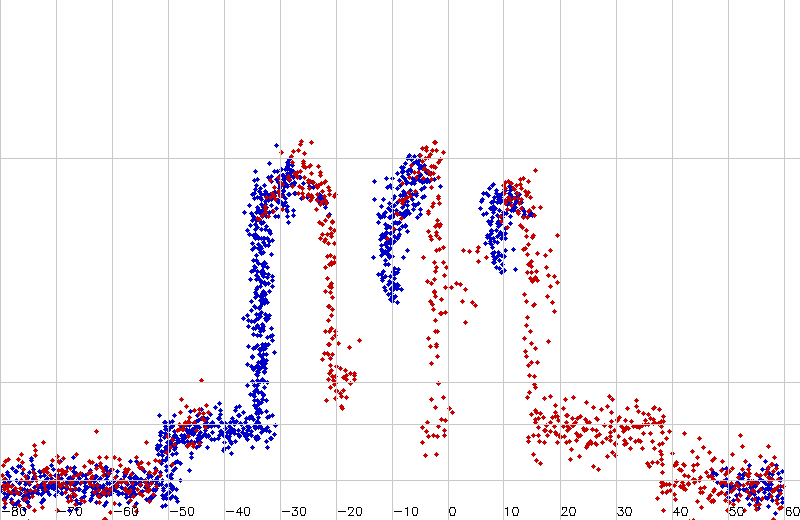

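The section through both depth clouds is clear. The fixed wall's inner face is at -21.5 mm and the jaw face at -10.5 mm, an 11 mm gap as expected, so the slot's centre is at -15.0 along mount x. Now the yaw and the centre along y.

```bash
python3 - <<'E'
from h import *
th=np.radians(73.0);X=np.array([np.cos(th),np.sin(th)]);Y=np.array([-X[1],X[0]])
C={}
for n in("side0.npz","top0.npz"):
    P=cloud(load(n)).reshape(-1,3);d=P[:,:2]-[490,-370];C[n]=np.c_[d@X,d@Y,P[:,2]]
def fit(c,x0,x1,z0,z1,y0=-40,y1=8):
    k=(c[:,0]>x0)&(c[:,0]<x1)&(c[:,2]>z0)&(c[:,2]<z1)&(c[:,1]>y0)&(c[:,1]<y1)
    vx,vy,px,py=cv2.fitLine(c[k,:2].astype(np.float32),cv2.DIST_HUBER,0,.01,.01).ravel()
    print(k.sum(),"x at y=-17:",px+(-17-py)*vx/vy,"slope deg",np.degrees(np.arctan(vx/vy)))
s,t=C["side0.npz"],C["top0.npz"]
fit(s,-40,-28,14,38,-60,25); fit(s,-14,-7,26,40); fit(t,-25,-19,18,38); fit(t,12,18,14,36); fit(t,-4,0,10,38)
W=800;img=np.full((520,W,3),255,np.uint8)
for c,col in((s,(200,0,0)),(t,(0,0,200))):
    for band,off in(((-20,-11),0),):
        k=(c[:,0]>-21)&(c[:,0]<4)&(abs(c[:,1]+17)<75)&(c[:,2]<70)
        for a,b in zip(c[k,1],c[k,2]): cv2.circle(img,(int((a+95)*5),int(480-b*7)),2,col,-1)
for a in range(-90,61,10):
    cv2.line(img,(int((a+95)*5),0),(int((a+95)*5),520),(200,200,200),1);cv2.putText(img,str(a),(int((a+95)*5),515),0,.4,(0,0,0))
cv2.imwrite("pics/secy.png",img)
E
```

```text
362 x at y=-17: -33.40375 slope deg 0.5703046
133 x at y=-17: -10.295969 slope deg 1.6660719
49 x at y=-17: -21.131372 slope deg -0.049769077
43 x at y=-17: 14.866551 slope deg 0.26501566
48 x at y=-17: -2.0756934 slope deg -0.38180503
```

View pics/secy.png

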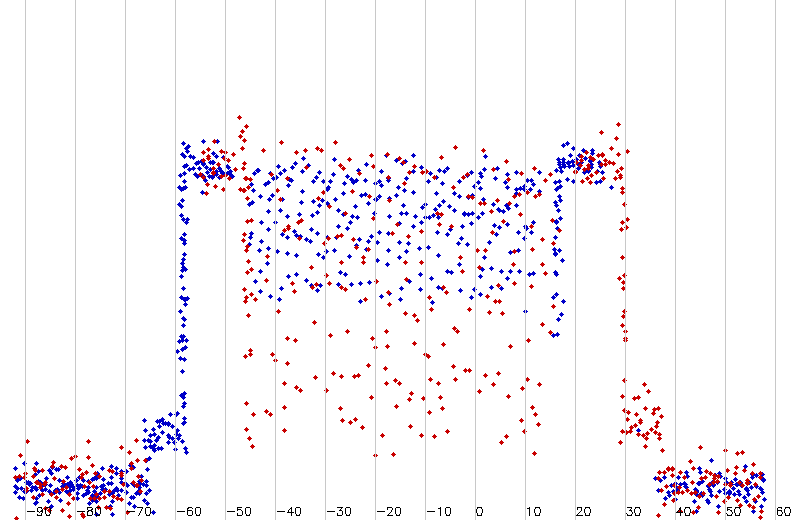

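Slot yaw is about 72.6°. Its centre in the side camera's frame is about (501.4, -389.2). I'll carry the plate over, staying above the pink ones.

```bash
python3 -c "
from h import *
goto(502.5,-388,190,-107.4)"
```

```text
t 6.82 pos [ 429.672  -127.037   193.8882] yaw -88.42 F [-0.6671 -0.4806 -2.0002] w 12.38 q [-0.7003 -0.1516  0.8316  2.0065  0.1176  1.2396 -1.4561]
shift [0.0656 0.2629 0.0037] turn [-0.0007 -0.0002  0.3313]
```

>>> servo_tool([
  [0.004,0.015,0,0,0,0.04,1],
  [0.012,0.045,0,0,0,0.08,1],
  [0.021,0.085,0,0,0,0.13,1],
  [0.032,0.125,0,0,0,0.18,1],
  [0.042,0.165,0,0,0,0.23,1],
  [0.051,0.205,0,0,0,0.28,1],
  [0.06,0.24,0,0,0,0.31,1],
  [0.064,0.257,0.001,0,0,0.33,1],
])

```text
time_s: 7.48
eef_pos: [499.5, -386.3, 190.2]
tool_rot: [3.102, -0.48, -0.007]
force: [-0.3, -0.3, -0.5]
width: 12.6
```

>>> servo_tool([
  [0.001,0.005,0.01,0,0,0,1],
  [0.0016,0.006,0.025,0,0,0.001,1],
  [0.0016,0.006,0.04,0,0,0.001,1],
  [0.0016,0.006,0.045,0,0,0.001,1],
  [0.0016,0.006,0.045,0,0,0.001,1],
  [0.0016,0.006,0.045,0,0,0.001,1],
])

```text
time_s: 7.98
eef_pos: [500.4, -386.9, 147.0]
tool_rot: [-3.105, 0.472, 0.003]
force: [0.4, -0.1, -0.1]
width: 12.8
```

```bash
python3 - <<'E'
from h import *
from workcell import grab_frame
goto(502.5,-388,148,-107.4)
a=grab_frame("side");np.savez("side5.npz",**a)
b=grab_frame("top");np.savez("top5.npz",**b)
goto(502.5,-388,148,-107.4)
cv2.imwrite('pics/s5.png',np.hstack([cv2.resize(a['image'][270:420,220:370],(400,400)),cv2.resize(b['image'][200:350,420:570],(400,400))]))
E
```

```text
t 7.98 pos [ 500.4406 -386.8556  146.9793] yaw -107.3 F [ 0.3809 -0.1443 -0.0712] w 12.81 q [-0.1451  0.5128  0.9973  1.6435 -0.4509  1.2375 -0.927 ]
shift [ 0.0023  0.0005 -0.001 ] turn [-0.0005  0.0018  0.0018]
t 8.08 pos [ 500.8644 -387.7452  148.0709] yaw -107.32 F [-0.3596 -0.0552  0.2332] w 12.64 q [-0.1447  0.5122  0.9981  1.6419 -0.4509  1.2377 -0.9269]
shift [ 0.0016 -0.0002  0.0001] turn [ 0.0001 -0.0001  0.0014]
```

View pics/s5.png

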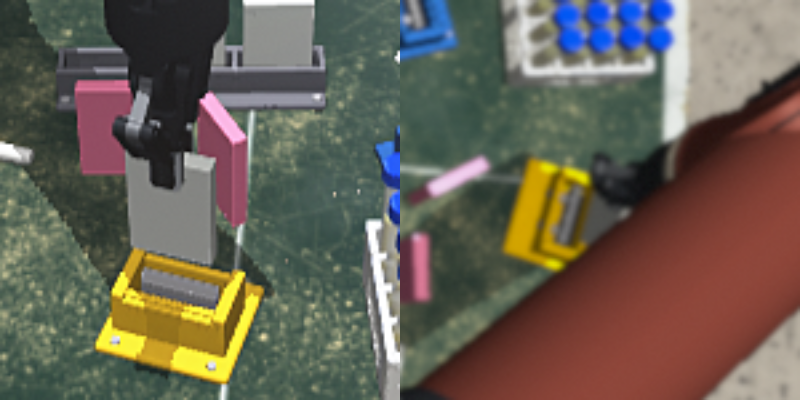

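```bash
python3 - <<'E'
from h import *
th=np.radians(72.6);X=np.array([np.cos(th),np.sin(th)]);Y=np.array([-X[1],X[0]])
def C(n):
    P=cloud(load(n)).reshape(-1,3);d=P[:,:2]-[490,-370];return np.c_[d@X,d@Y,P[:,2]]
def fit(c,x0,x1,z0,z1,y0,y1,yc):
    k=(c[:,0]>x0)&(c[:,0]<x1)&(c[:,2]>z0)&(c[:,2]<z1)&(c[:,1]>y0)&(c[:,1]<y1)
    p=np.polyfit(c[k,1]-yc,c[k,0],1);print(k.sum(),"x",p[1],"slope deg",np.degrees(np.arctan(p[0])))
tcp=np.array([500.86,-387.75])-[490,-370];print("TCP in mount frame",tcp@X,tcp@Y)
for n in("side0.npz","side5.npz"):
    c=C(n);fit(c,-40,-28,14,38,-58,25,-17);fit(c,-14,-7,26,40,-40,8,-17)
c=C("side5.npz");fit(c,-35,-10,88,125,-40,8,-17);fit(c,-35,-10,88,103,-40,8,-17);fit(c,-35,-10,106,125,-40,8,-17)
k=(c[:,0]>-35)&(c[:,0]<10)&(c[:,2]>60)&(c[:,2]<160)&(abs(c[:,1]+17)<60)
W=800;img=np.full((600,W,3),255,np.uint8)
for n,col in(("side5.npz",(200,0,0)),("top5.npz",(0,0,200))):
    c=C(n)
    k=(abs(c[:,1]+17)<25)&(c[:,0]>-80)&(c[:,0]<60)&(c[:,2]<150)
    for a,b in zip(c[k,0],c[k,2]): cv2.circle(img,(int((a+80)*5.6),int(580-b*3.8)),2,col,-1)
for a in range(-80,61,10): cv2.line(img,(int((a+80)*5.6),0),(int((a+80)*5.6),600),(200,200,200),1)
cv2.imwrite("pics/sec5.png",img)
# plate end edges in side image along mount y
f=load("side5.npz");g=cv2.cvtColor(f["image"],cv2.COLOR_BGR2GRAY).astype(int)
for r in(345,350,355): print(r,g[r,264:304])
E
```

```text
TCP in mount frame -13.690182827262808 -15.671024030232317
354 x -33.293565371596905 slope deg 0.2000144943629728
132 x -9.91640958288576 slope deg 0.7165769635116357
359 x -33.395442674356836 slope deg 0.16894474684897298
125 x -9.984805509476706 slope deg 0.5789883104361874
358 x -20.162501043347344 slope deg 0.18872656630597406
140 x -19.937371135800994 slope deg 0.5680493441582853
189 x -20.31057644488325 slope deg 0.08538105342600763
345 [ 59  60  70  95 145 134 130 131 132 131 132 130 133 131 131 133 132 133
 133 132 132 132 133 132 133 132 131 133 132 131 132 133 132 135 138  89
  97  90  88  90]
350 [ 53  54  55  47 144 136 132 132 133 133 132 132 133 132 132 133 131 132
 131 132 133 132 132 132 133 132 131 132 132 132 131 132 133 133 138  89
  94 122 124  93]
355 [ 74  70  60  60  84 140 135 132 133 133 133 132 131 132 134 132 132 133
 132 133 133 133 133 132 131 133 132 133 133 132 132 133 132 133 139  94
 100  57  80 114]
```

View pics/sec5.png

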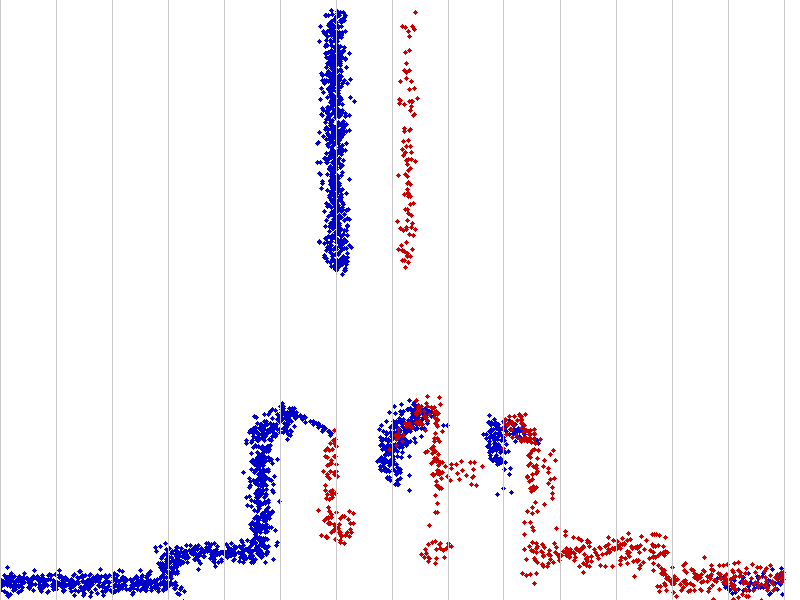

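```bash
python3 - <<'E'
from h import *
th=np.radians(72.6);X=np.array([np.cos(th),np.sin(th)]);Y=np.array([-X[1],X[0]])
def C(n):
    P=cloud(load(n)).reshape(-1,3);d=P[:,:2]-[490,-370];return np.c_[d@X,d@Y,P[:,2]]
for n in("side5.npz","top5.npz"):
    c=C(n)
    k=(c[:,0]>-24)&(c[:,0]<-3)&(c[:,2]>86)&(c[:,2]<124);y=c[k,1];print(n,"plate y extent",np.percentile(y,[1,3,50,97,99]),k.sum())
    # slot end walls: faces, z 24..40, x in slot
    k=(c[:,0]>-20)&(c[:,0]<-11)&(c[:,2]>20)&(c[:,2]<40);y=c[k,1]
    print(np.histogram(y,np.arange(-64,40,2)))
f=load("side5.npz")
# front face plane in world: x_m=-20.16
def onface(uv,xm):
    K=f["K"];T=f["world_from_camera"];uv=np.array(uv,float)
    r=np.c_[(uv[:,0]-K[0,2])/K[0,0],(uv[:,1]-K[1,2])/K[1,1],np.ones(len(uv))]@T[:3,:3].T;o=T[:3,3]
    t=(xm-(o[:2]-[490,-370])@X)/(r[:,:2]@X);p=o+r*t[:,None];return (p[:,:2]-[490,-370])@Y,p[:,2]
print(onface([[267.5,350],[298.5,350],[283,366]],-20.16))
E
```

```text
side5.npz plate y extent [-241.34 -238.79  -40.48   11.24   13.64] 844
(array([0, 0, 8, 1, 0, 0, 0, 0, 0, 1, 2, 1, 1, 1, 1, 1, 0, 0, 2, 2, 2, 1,
       3, 2, 2, 2, 3, 0, 1, 1, 0, 1, 3, 0, 1, 1, 0, 1, 0, 0, 6, 0, 0, 0,
       0, 0, 0, 0, 0, 0, 0]), array([-64, -62, -60, -58, -56, -54, -52, -50, -48, -46, -44, -42, -40,
       -38, -36, -34, -32, -30, -28, -26, -24, -22, -20, -18, -16, -14,
       -12, -10,  -8,  -6,  -4,  -2,   0,   2,   4,   6,   8,  10,  12,
        14,  16,  18,  20,  22,  24,  26,  28,  30,  32,  34,  36,  38]))
top5.npz plate y extent [-225.3  -220.48  -23.87   16.64   17.72] 155
(array([0, 0, 0, 0, 0, 0, 0, 0, 0, 6, 0, 0, 0, 0, 0, 0, 1, 0, 0, 0, 0, 0,
       0, 0, 0, 0, 0, 1, 0, 1, 0, 0, 1, 0, 0, 0, 0, 0, 1, 0, 0, 0, 0, 0,
       0, 0, 2, 0, 0, 0, 0]), array([-64, -62, -60, -58, -56, -54, -52, -50, -48, -46, -44, -42, -40,
       -38, -36, -34, -32, -30, -28, -26, -24, -22, -20, -18, -16, -14,
       -12, -10,  -8,  -6,  -4,  -2,   0,   2,   4,   6,   8,  10,  12,
        14,  16,  18,  20,  22,  24,  26,  28,  30,  32,  34,  36,  38]))
(array([ 14.75, -44.59, -14.17]), array([112.05, 130.6 ,  79.94]))
```

Both cameras agree that the plate is 0.8–0.9 mm to the jaw's side of the slot's centre, within 0.6 mm along y, and parallel to it. I'll shift it 0.3 mm and descend to just above the mouth.

>>> servo_tool([
  [0,0.0003,0.008,0,0,0.001,1],
  [0,0.0003,0.018,0,0,0.001,1],
  [0,0.0003,0.026,0,0,0.001,1],
  [0,0.0003,0.032,0,0,0.001,1],
  [0,0.0003,0.032,0,0,0.001,1],
  [0,0.0003,0.032,0,0,0.001,1],
])

```text
time_s: 8.58
eef_pos: [500.0, -388.4, 114.7]
tool_rot: [3.105, -0.476, -0.003]
force: [-0.6, -0.9, -1.6]
width: 12.9
```

```bash
cat >> h.py <<'E'
def st():
    from workcell import manip
    s=manip.observe();th=np.radians(72.6);X=np.array([np.cos(th),np.sin(th)]);Y=np.array([-X[1],X[0]])
    p=np.array(s["eef_pos"]);F=np.array(s["force"]);d=p[:2]-[490,-370]
    print("t",round(s["time_s"],2),"mount xy rel slot",d@X+14.6,d@Y+15.9,"z",p[2],"F x_m,y_m,z",F[:2]@X,F[:2]@Y,F[2],"w",s["width"])
E
python3 - <<'E'
from h import *
st()
from workcell import grab_frame
a=grab_frame("side");np.savez("side6.npz",**a)
cv2.imwrite('pics/s6.png',cv2.resize(a['image'][320:420,240:340],(600,600),interpolation=cv2.INTER_CUBIC))
st()
E
```

```text
t 8.58 mount xy rel slot -0.0034347071768028314 0.8759325094195827 z 114.72423745683179 F x_m,y_m,z -1.0169045220153872 0.2913600944620698 -1.5810464111833815 w 12.935521991223073
t 8.63 mount xy rel slot -0.17738236558601983 0.5852154977868533 z 115.25957922696477 F x_m,y_m,z -1.2182072775500494 0.37204801495421125 -0.5191819159434317 w 12.358020196430425
```

View pics/s6.png

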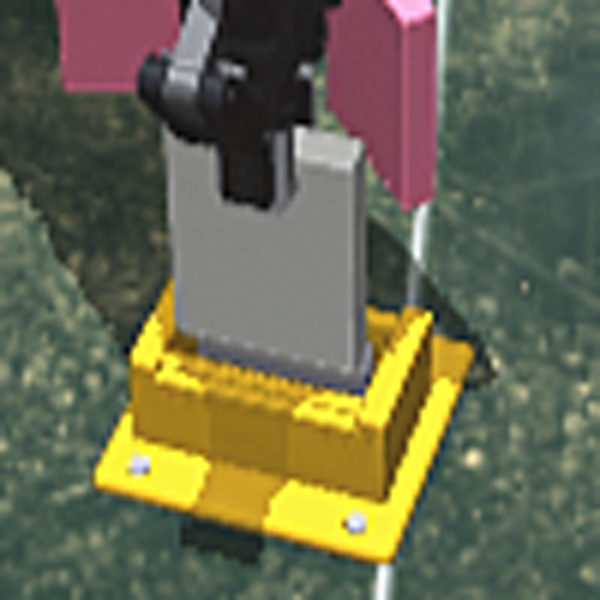

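```bash
python3 - <<'E'
from h import *
th=np.radians(72.6);X=np.array([np.cos(th),np.sin(th)]);Y=np.array([-X[1],X[0]])
def C(n):
    P=cloud(load(n)).reshape(-1,3);d=P[:,:2]-[490,-370];return np.c_[d@X,d@Y,P[:,2]]
for n,z0,z1 in(("side5.npz",85,128),("side6.npz",52,96)):
    c=C(n);k=(c[:,0]>-27)&(c[:,0]<-14)&(c[:,2]>z0)&(c[:,2]<z1)&(abs(c[:,1]+16)<26)
    A=np.c_[np.ones(k.sum()),c[k,1]+16,c[k,2]-(z0+z1)/2];s=np.linalg.lstsq(A,c[k,0],rcond=None)[0];print(n,k.sum(),s[0],np.degrees(s[1:]))
    k=(c[:,0]>-40)&(c[:,0]<-28)&(c[:,2]>14)&(c[:,2]<38)&(abs(c[:,1]+16)<40);print("wall",np.mean(c[k,0]))
E
```

```text
side5.npz 451 -20.126992068286107 [-0.1  -0.47]
wall -33.40570687031258
side6.npz 451 -21.605564035614357 [0.14 0.34]
wall -33.37457618593171
```

>>> servo_tool([
  [0,0,0.0,0,0,0,1],
  [0,0,0,0,0,0,1],
  [0,0,0,0,0,0,1],
])

```text
time_s: 8.88
eef_pos: [500.4, -388.7, 115.7]
tool_rot: [3.105, -0.476, -0.001]
force: [-0.1, 1.0, -1.5]
width: 12.5
```

```bash
python3 -c "
from h import *
st()"
```

```text
t 8.88 mount xy rel slot -0.11681859916100024 0.3452158466383146 z 115.67318257101377 F x_m,y_m,z 0.9437798706774764 0.36107695410525326 -1.4720962003274067 w 12.548657284583095
```

The descent drifted about 1 mm toward the fixed wall, which both the encoder reading and the picture show. I'll correct it by +0.9 mm and enter slowly.

>>> servo_tool([
  [0,-0.0009,0,0,0,0,1],
  [0,-0.0009,0.001,0,0,0,1],
  [0,-0.0009,0.0025,0,0,0,1],
  [0,-0.0009,0.004,0,0,0,1],
  [0,-0.0009,0.0055,0,0,0,1],
  [0,-0.0009,0.007,0,0,0,1],
  [0,-0.0009,0.007,0,0,0,1],
])

```text
time_s: 9.47
eef_pos: [500.4, -387.5, 107.9]
tool_rot: [3.105, -0.476, -0.002]
force: [0.2, -0.9, -2.4]
width: 12.4
```

```bash
python3 - <<'E'
from h import *
from workcell import grab_frame
st();a=grab_frame("side");np.savez("side7.npz",**a);st()
th=np.radians(72.6);X=np.array([np.cos(th),np.sin(th)]);Y=np.array([-X[1],X[0]])
P=cloud(a).reshape(-1,3);d=P[:,:2]-[490,-370];c=np.c_[d@X,d@Y,P[:,2]]
k=(c[:,0]>-27)&(c[:,0]<-14)&(c[:,2]>50)&(c[:,2]<90)&(abs(c[:,1]+16)<26);print(c[k,0].mean()+6.5+14.5)
E
```

```text
t 9.47 mount xy rel slot 0.9668939831249563 0.7306069551472572 z 107.9118926594279 F x_m,y_m,z -0.8359922648872778 -0.45270512501015253 -2.405186248863803 w 12.4290538415552
t 9.52 mount xy rel slot 0.9188109508276945 0.6802932038205398 z 108.07015946184717 F x_m,y_m,z 0.5076124977596417 -0.6223760461650437 -2.0238611069312196 w 12.693190106616793
0.3132663989773583
```

>>> servo_tool([
  [0,0,0.0015,0,0,0,1],
  [0,0,0.003,0,0,0,1],
  [0,0,0.0045,0,0,0,1],
  [0,0,0.006,0,0,0,1],
  [0,0,0.006,0,0,0,1],
])

```text
time_s: 9.93
eef_pos: [501.0, -388.5, 103.4]
tool_rot: [3.104, -0.476, 0.001]
force: [-0.7, -0.8, 7.4]
width: 12.7
```

```bash
python3 -c "
from h import *
st()"
```

```text
t 9.93 mount xy rel slot 0.2641570409016172 -0.16963544850449175 z 103.42954420290205 F x_m,y_m,z -1.0172362241506896 0.4352284739697661 7.433105839918124 w 12.74931439468392
```

>>> servo_tool([
  [0,0,0.001,0,0,0,1],
  [0,0,0.002,0,0,0,1],
  [0,0,0.003,0,0,0,1],
  [0,0,0.004,0,0,0,1],
])

```text
time_s: 10.27
eef_pos: [501.1, -388.4, 99.2]
tool_rot: [3.104, -0.476, 0.001]
force: [0.7, -1.1, 4.5]
width: 12.4
```

```bash
python3 -c "
from h import *
st()"
```

```text
t 10.27 mount xy rel slot 0.36265870904573916 -0.23680081147297294 z 99.18941431729567 F x_m,y_m,z -0.8647346230461456 -1.0142591649822925 4.467569637551065 w 12.386169174492153
```

>>> servo_tool([
  [0,0,0.002,0,0,0,1],
  [0,0,0.004,0,0,0,1],
  [0,0,0.006,0,0,0,1],
  [0,0,0.008,0,0,0,1],
  [0,0,0.01,0,0,0,1],
  [0,0,0.011,0,0,0,1],
])

```text
time_s: 10.77
eef_pos: [500.3, -387.9, 87.0]
tool_rot: [3.105, -0.476, -0.002]
force: [-0.6, -2.8, 3.8]
width: 12.8
```

```bash
python3 - <<'E'
from h import *
from workcell import grab_frame
st();a=grab_frame("side");np.savez("side8.npz",**a);st()
cv2.imwrite('pics/s8.png',cv2.resize(a['image'][320:420,240:340],(600,600),interpolation=cv2.INTER_CUBIC))
E
```

```text
t 10.77 mount xy rel slot 0.5643904772170174 0.755610517918381 z 86.9672062297088 F x_m,y_m,z -2.8161142292151333 -0.24281592969282834 3.8056717984908963 w 12.808762052240096
t 10.82 mount xy rel slot 0.5802160820649718 0.8144217799022719 z 86.86436333595869 F x_m,y_m,z -2.3323923117792105 -0.11173633687154094 0.6247121689586196 w 12.141289495659944
```

View pics/s8.png

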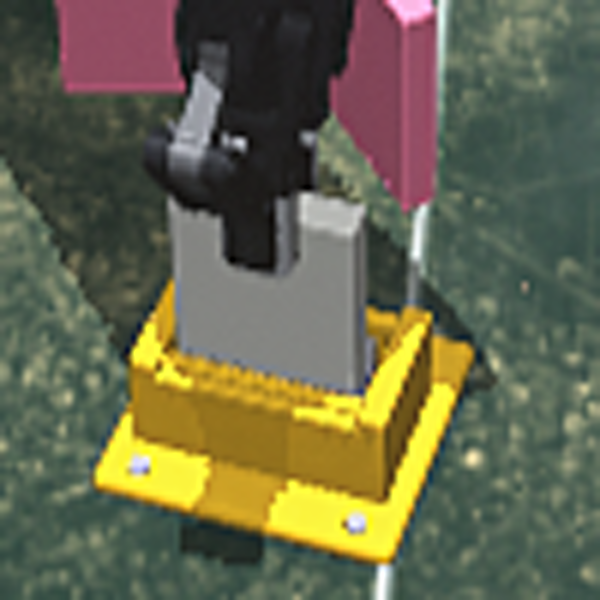

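The plate is well into the slot (top edge at crop (335,215)) with about 4–6 N of drag. I'm approaching the stop slowly now.

>>> servo_tool([
  [0,0,0.0015,0,0,0,1],
  [0,0,0.003,0,0,0,1],
  [0,0,0.0045,0,0,0,1],
  [0,0,0.0055,0,0,0,1],
])

```text
time_s: 11.15
eef_pos: [500.3, -387.9, 81.6]
tool_rot: [3.105, -0.476, -0.002]
force: [-1.2, -3.5, 3.0]
width: 12.4
```

>>> servo_tool([
  [0,0,0.0005,0,0,0,1],
])

```text
time_s: 11.23
eef_pos: [500.3, -387.9, 81.1]
tool_rot: [3.105, -0.476, -0.002]
force: [-1.4, -3.9, 4.4]
width: 12.7
```

>>> servo_tool([
  [0,0,0.0005,0,0,0,1],
])

```text
time_s: 11.32
eef_pos: [500.3, -387.9, 80.7]
tool_rot: [3.105, -0.476, -0.002]
force: [-1.8, -2.9, 2.9]
width: 12.9
```

>>> servo_tool([
  [0,0,0.0005,0,0,0,1],
  [0,0,0.0005,0,0,0,1],
])

```text
time_s: 11.48
eef_pos: [500.3, -387.8, 80.2]
tool_rot: [3.105, -0.476, -0.002]
force: [-2.3, -4.1, 2.1]
width: 12.3
```

>>> servo_tool([
  [0,0,0.0005,0,0,0,1],
  [0,0,0.0005,0,0,0,1],
])

```text
time_s: 11.65
eef_pos: [500.4, -387.8, 79.8]
tool_rot: [3.105, -0.476, -0.002]
force: [-2.2, -4.6, 2.9]
width: 12.6
```

>>> servo_tool([
  [0,0,0.0005,0,0,0,1],
  [0,0,0.0005,0,0,0,1],
])

```text
time_s: 11.82
eef_pos: [500.4, -387.8, 79.6]
tool_rot: [3.105, -0.476, -0.001]
force: [-2.2, -4.0, 5.7]
width: 12.5
```

>>> servo_tool([
  [0,0,0.0005,0,0,0,1],
  [0,0,0.0005,0,0,0,1],
])

```text
time_s: 11.98
eef_pos: [500.4, -387.9, 79.6]
tool_rot: [-3.105, 0.476, 0.001]
force: [-4.0, -1.4, 10.6]
width: 12.5
```

>>> servo_tool([
  [0,0,0.0005,0,0,0,1],
  [0,0,0.0005,0,0,0,1],
])

```text
time_s: 12.15
eef_pos: [500.5, -388.0, 79.5]
tool_rot: [-3.105, 0.477, 0.001]
force: [-5.1, -0.6, 14.6]
width: 12.6
```

The plate has stalled at z 79.5 and the force has risen from about 3 to 14.6 N, so roughly 11 N of it is on the stop. I'll hold briefly, then open.

>>> servo_tool([
  [0,0,0,0,0,0,1],
  [0,0,0,0,0,0,1],
  [0,0,0,0,0,0,1],
])

```text
time_s: 12.4
eef_pos: [500.5, -387.9, 79.5]
tool_rot: [-3.105, 0.476, 0.001]
force: [-4.7, -0.0, 15.2]
width: 12.4
```

>>> servo_tool([
  [0,0,0,0,0,0,0.8],
  [0,0,0,0,0,0,0.6],
  [0,0,0,0,0,0,0.4],
  [0,0,0,0,0,0,0.4],
  [0,0,0,0,0,0,0.4],
])

```text
time_s: 12.82
eef_pos: [500.6, -387.0, 77.9]
tool_rot: [-3.105, 0.475, 0.002]
force: [0.3, 0.3, 0.4]
width: 51.1
```

```bash
python3 - <<'E'
from h import *
from workcell import grab_frame
st();a=grab_frame("side")
cv2.imwrite('pics/s9.png',cv2.resize(a['image'][300:420,220:340],(600,600),interpolation=cv2.INTER_CUBIC))
E
```

```text
t 12.82 mount xy rel slot 1.539115533019329 0.6528221296811711 z 77.91191027615422 F x_m,y_m,z 0.34771821368645384 -0.16700111144129817 0.41576545385691743 w 51.12454611413749
```

View pics/s9.png

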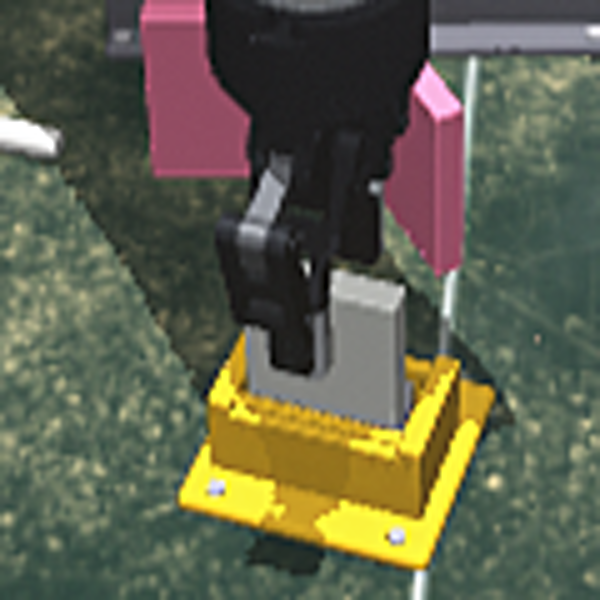

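Released, with no residual force. I'll retract straight up and then clear.

>>> servo_tool([
  [0,0,-0.01,0,0,0,0.4],
  [0,0,-0.03,0,0,0,0.4],
  [0,0,-0.06,0,0,0,0.4],
  [0,0,-0.09,0,0,0,0.4],
  [0,0,-0.12,0,0,0,0.4],
  [0,0,-0.15,0,0,0,0.4],
  [0,0,-0.17,0,0,0,0.4],
  [0,0,-0.17,0,0,0,0.4],
])

```text
time_s: 13.53
eef_pos: [501.6, -389.4, 253.7]
tool_rot: [3.102, -0.476, 0.008]
force: [-0.3, -0.5, 0.4]
width: 51.4
```

>>> servo_tool([
  [-0.01,-0.03,0,0,0,0,0.4],
  [-0.01,-0.07,0,0,0,0,0.4],
  [-0.01,-0.11,0,0,0,0,0.4],
  [-0.01,-0.14,0,0,0,0,0.4],
  [-0.01,-0.16,0,0,0,0,0.4],
  [-0.01,-0.16,0,0,0,0,0.4],
])

```text
time_s: 14.03
eef_pos: [541.2, -226.2, 247.9]
tool_rot: [-3.105, 0.464, 0.002]
force: [0.8, -0.4, 1.0]
width: 51.6
```

```bash
python3 - <<'E'
from h import *
from workcell import grab_frame
st();a=grab_frame("side");np.savez("side9.npz",**a);b=grab_frame("top");np.savez("top9.npz",**b)
cv2.imwrite('pics/s10.png',np.hstack([cv2.resize(a['image'][240:420,210:390],(400,400)),cv2.resize(b['image'][220:340,400:520],(400,400))]))
th=np.radians(72.6);X=np.array([np.cos(th),np.sin(th)]);Y=np.array([-X[1],X[0]])
for f in(a,b):
    P=cloud(f).reshape(-1,3);d=P[:,:2]-[490,-370];c=np.c_[d@X,d@Y,P[:,2]]
    k=(abs(c[:,0]+14.5)<12)&(abs(c[:,1]+16)<24)&(c[:,2]>55)&(c[:,2]<130);q=c[k];print(k.sum(),"top z pct",np.percentile(q[:,2],[90,95,98]))
    v=q[(q[:,2]>58)&(q[:,2]<98)];print("face x by z",[(z,round(v[abs(v[:,2]-z)<6,0].mean()+14.5,2)) for z in(64,76,88)]); print("top face z",np.median(q[(abs(q[:,0]+14.5)<3),2]))
E
```

```text
t 14.03 mount xy rel slot 167.10730201590388 9.98767942271157 z 247.90039137017504 F x_m,y_m,z -0.14541253299058127 -0.9127879288660342 0.9900641214044215 w 51.57192956289689
580 top z pct [103.33 104.21 104.73]
face x by z [(64, np.float64(-6.92)), (76, np.float64(-6.85)), (88, np.float64(-6.77))]
top face z 103.06305751591003Traceback (most recent call last):
  File "<stdin>", line 8, in <module>
    return _quantile_unchecked(
        a, q, axis, out, overwrite_input, method, keepdims, weights)
    return _ureduce(a,
                    func=_quantile_ureduce_func,
    ...<5 lines>...
                    overwrite_input=overwrite_input,
                    method=method)
    r = func(a, **kwargs)
    result = _quantile(arr,
                       quantiles=q,
    ...<2 lines>...
                       out=out,
                       weights=wgt)
    slices_having_nans = np.isnan(arr[-1, ...])
                                  ~~~^^^^^^^^^
IndexError: index -1 is out of bounds for axis 0 with size 0
```

View pics/s10.png

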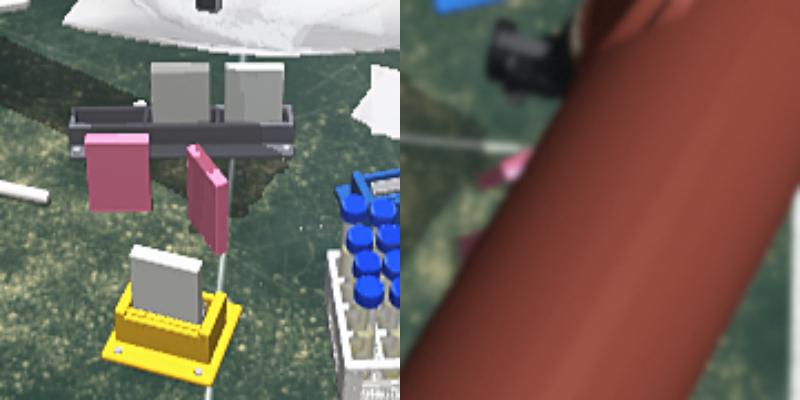

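The plate stands upright in the yellow mount, at left-crop (166,285). Its top edge measures about 103–104 mm (104 expected) and its face sits against the fixed wall. The other two plates still stand in the stand at (180,90) and (255,90). The top view is blocked by the arm. The gripper touches nothing.

>>> servo_tool([
  [0,0,0,0,0,0,0.4],
  [0,0,0,0,0,0,0.4],
  [0,0,0,0,0,0,0.4],
])

```text
time_s: 14.38
eef_pos: [538.4, -233.5, 248.4]
tool_rot: [3.104, -0.48, -0.001]
force: [-0.9, 0.5, -0.9]
width: 51.2
```

```bash
python3 -c "
from workcell import manip,ticket
s=manip.observe();print(s['time_s'],s['force'],abs(s['joint_vel']).max());print(ticket.hand_in())"
```

```text
14.3833 [-0.85301998  0.52321138 -0.94826548] 0.003702591968901351
the job is handed in; nothing more can be done
None
```

The 13 mm plate is in the yellow mount, pressed onto the stop and released, and I handed the job in at 14.4 s. Yellow was the mount near the robot, to the right of the stand.

- **Choosing the plate:** I pinched all three at 20 N and read openings of 9.4 mm (far), 15.7 mm (middle) and 12.3 mm (near). These match the 10, 16 and 13 mm plates, so I took the near one.
- **Inserting it:** The plate drifted about 1 mm toward the fixed wall above the mouth, and I corrected that before it entered. Upward force during insertion stayed under about 9 N. At the bottom the plate stalled and the reading rose from about 3 N to about 15 N, so roughly 11 N was on the stop.
- **Last checks:** In the side view the plate's top edge is at about 103–104 mm (104 expected). It stands upright, with its face about 0.4 mm from the nominal position. The other two plates still stand in the stand and the pink ones are where they were. The wrist force is near zero and the arm is clear.
- **What failed or disagreed:**
  - The last top view was blocked by the arm, so the final check rests on the side camera alone.
  - The two cameras differed by about 3 mm in absolute position, so I aligned the plate to the slot within each camera's own image.
  - I could not read the jaw's travel directly.

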